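# Shake-check two returned storage tubes and put each away

## Robot

A 7-joint arm with a two-finger parallel gripper is mounted at the origin on a cart in front of the work surface, level with it; the furniture and walls round the work are solid. World frame = base frame: x ahead of the robot, y to its left, z up, the work surface at z = 0. Lengths are in m, angles in rad, forces in N, time in s.
With the tool pointing down it reaches from about 0.425 to 0.825 m from the base axis. Payload 3.6 kg.
Tool frame: the origin (TCP) lies where the fingers leave the gripper's body, on its centre line; the fingertips stand 73 mm ahead of it and the grasp point (between the pads) lies 54 mm ahead of it; z points along the fingers, y is the line along which they close (so a half turn about z gives the same grasp; the last joint's range is limited). The gripper opens to 85 mm and grips with 20 to 120 N. Pads are 22 mm wide; open, the fingers measure 114 mm over their backs; the gripper's body (76 mm by 85 mm) begins 54 mm behind the grasp point. The pads swing forward as they close: fully open they stand 13 mm farther back than shut.
Start: joints at [-1.212, 0.615, -0.013, 1.423, 0.008, 1.103, -0.04], TCP at [0.245, 0.602, 0.304] pointing down, gripper open.
Joint ranges: [-3.12, 3.12], [-0.3, 2.06], [-1.34, 1.32], [0.26, 2.42], [-1.36, 4.5], [0.01, 1.98], [-2.84, 2.84]. Speed limits (rad/s): [2.79, 2.79, 3.14, 3.14, 3.14, 3.14, 3.14].

## Interface

Orientations are given as a unit quaternion [x, y, z, w].
In Python, from station import arm, snapshot, camera_info, ticket gives the robot as it stands. Calls block until the motion is done:
- arm.movep(position, orientation): joint-space move of the TCP to a pose.
- arm.line_to(position, velocity=0.15, ori=None): straight line of the TCP; ori=None keeps the orientation; velocity is the mean speed in m/s.
- arm.move_j(angles): joint-space move.
- arm.move_gripper(opening, effort=None): opening from 0.0 (shut) to 1.0 (fully open); effort is the grip in N (None keeps the last); returns when the fingers have stopped.
- arm.pause(seconds).
- arm.ik(position, orientation): joint angles nearest the present ones, or None.
- snapshot(name): name is "scene" or "top" or "wrist"; returns the picture (400x640x3 uint8, blue, green, red); there is no depth.
- camera_info(name): a dict with "fx", "fy", "cx", "cy" (pixels), "R" (3x3) and "t" (3): a world point X has camera coordinates R X + t; the wrist camera has in their place "T_tool_cam" (4x4, takes a point from camera to tool coordinates, whose origin is the TCP and whose axes are the flange's). Camera axes: x right, y down, z forward; pixel columns grow to the right and rows downward; lengths in m; the calibration is good to about 2 mm. A picture is of the moment at which its call begins: read the wrist's pose just before it. camera_info takes no time and is no camera call.
A pose or a line that the arm cannot do raises arm.MotionError and nothing moves.
- ticket.finish_job(): hands the job in; it is judged then, once.
Readings, each from a call of its own:
- arm.read_time(): time.
- arm.read_joint_positions(): joint angles.
- arm.read_dq(): joint speeds.
- arm.read_effort(): joint torques, N m.
- arm.read_tool_pos(): TCP position.
- arm.read_eef_rot(): TCP orientation.
- arm.read_ft_force(): force on the tool from outside, world axes, zero at the start.
- arm.read_wrist_torque(): the same for the moment, N m.
- arm.read_opening(): opening from 0.0 (shut) to 1.0 (fully open).
- arm.read_finger_force(): force on a finger pad.
Only numpy, scipy, OpenCV 4.12 (cv2) and the standard library are available. Lean on these libraries where they do the work, as an engineer would, in place of code of your own. Each camera call takes 0.05 s, during which the arm holds its last target. There are 200 camera calls.

## Task

These two capped storage tubes came back as emptied, but one still has a heavy steel ball in it. Pick up one, rock it steeply end over end to and fro twice while clear of the table to feel for rattle and weight, and put it away before you check the other in the same way: press the empty tube down into the sprung clip of the sloping rack until the jaw snaps back over it, and lay the tube that still holds the ball flat in the shallow tray. Let go of both and leave the things lying round about where they are.

Things in the scene. Friction and masses are not known exactly. Their poses are not given: they have to be found in the camera images.
- tube_a: One of two closed storage tubes that look the same: grey barrel 142 mm long, 45 mm between the flats at its sides, a square black cap 48 x 48 x 14 mm at each end, 170 mm long in all. Lies on its caps on the table, nearly crosswise to the robot. Origin mid-length on the barrel's axis, 24 mm above what the caps stand on; own x along the barrel, z up at the start. Empty, a tube weighs 0.12 to 0.16 kg.
- tube_b: The other tube, same look, origin and axes. Either one, on either side, has the loose 0.21 kg steel ball, 37 mm across, which rolls to either end inside (about 50 mm each way from the middle): only feeling tells. A tip is steep when the barrel is over 25 degrees from level with its middle over 100 mm above the table; 35 degrees each way is ample.
- rack: Fixed clip rack, 150 x 150 mm aluminium base and a board sloping 30 degrees, low edge toward its own -x (roughly to the robot). Two black forks, 12 mm thick, 80 mm apart along its own y, stand square off the board, with the jaw on the uphill side; highest point 160 mm above the table. Origin: centre of the base's underside; a clipped tube lies along own y; own z up.
- clip_seat (a point): Middle of a fully seated tube, 101 mm above the table, midway between the forks. The tube lies level along the rack's y. It goes in square to the board, along (0.5, 0, -0.866) in the rack's axes, with two flats at its sides parallel to that. 1.5 to 2.5 mm play each side in the forks; the 68 mm between the forks at mid-tube are free for fingers. Shares the rack's axes.
- jaw (a joint): Hinge angle (rad) of the sprung white jaw: two arms 106 mm apart along the rack's y, just outside the forks on the uphill side; their noses hang over a seated tube and lead outward as ramps up to 46 mm off the seat, square to the board. 0 shut; a tube pressed down pushes it open to about 0.12, and it springs back to 0 once the tube is seated. Takes about 5 to 15 N.
- tray: Fixed shallow aluminium tray 150 x 230 mm, 22 mm high, wall and floor 4 mm. Origin: centre of the underside; its own y is the long side. A tube lies in it with its caps on the floor, axis 28 mm above the table. Rack and tray may stand either way round, left or right.
- power_brick: Bystander: black power brick 49 x 96 x 30 mm. Origin: centre of its underside.
- side_cutters: Bystander: side cutters with red grips, 52 x 107 x 12 mm. Origin: centre of its underside.
- terminal_strip: Bystander: white screw terminal strip 16 x 90 x 17 mm, between the tubes and the rack or tray. Origin: centre of its underside.

How it is judged:
On the way, in this order (a step that is already met when the one before it is completed fails the run):
1. one tube is held clear of the table with its own +x end tipped steeply up, the other still untouched ((((angle between tube_a's own x axis and vertical below 1.15 rad and height (world z) of tube_a above 0.1 m) and distance of tube_b from where it was at the start of the episode below 0.03 m) or ((angle between tube_b's own x axis and vertical below 1.15 rad and height (world z) of tube_b above 0.1 m) and distance of tube_a from where it was at the start of the episode below 0.03 m))), for 0.1 s.
2. the same tube is tipped steeply the other way, the other still untouched ((((angle between tube_a's own x axis and vertical above 1.99 rad and height (world z) of tube_a above 0.1 m) and distance of tube_b from where it was at the start of the episode below 0.03 m) or ((angle between tube_b's own x axis and vertical above 1.99 rad and height (world z) of tube_b above 0.1 m) and distance of tube_a from where it was at the start of the episode below 0.03 m))), for 0.1 s.
3. that tube is let go in the clip (jaw shut) or flat in the tray, the other still untouched ((((((distance between tube_a and clip_seat below 0.02 m and value of joint jaw below 0.06 rad and angle between the x axis of tube_a and the y axis of rack, either way round below 0.15 rad) or (height (world z) of tube_a below 0.036 m and x of tube_a in the frame of tray between -0.05 and 0.05 m and y of tube_a in the frame of tray between -0.05 and 0.05 m and contact force between tube_a and tray above 0.3 N)) and contact force between the fingers and tube_a below 0.1 N) and distance of tube_b from where it was at the start of the episode below 0.03 m) or ((((distance between tube_b and clip_seat below 0.02 m and value of joint jaw below 0.06 rad and angle between the x axis of tube_b and the y axis of rack, either way round below 0.15 rad) or (height (world z) of tube_b below 0.036 m and x of tube_b in the frame of tray between -0.05 and 0.05 m and y of tube_b in the frame of tray between -0.05 and 0.05 m and contact force between tube_b and tray above 0.3 N)) and contact force between the fingers and tube_b below 0.1 N) and distance of tube_a from where it was at the start of the episode below 0.03 m))), for 0.2 s.
4. the second tube is held clear of the table with its own +x end tipped steeply up, the first put away ((((angle between tube_a's own x axis and vertical below 1.15 rad and height (world z) of tube_a above 0.1 m) and ((distance between tube_b and clip_seat below 0.02 m and value of joint jaw below 0.06 rad and angle between the x axis of tube_b and the y axis of rack, either way round below 0.15 rad) or (height (world z) of tube_b below 0.036 m and x of tube_b in the frame of tray between -0.05 and 0.05 m and y of tube_b in the frame of tray between -0.05 and 0.05 m and contact force between tube_b and tray above 0.3 N))) or ((angle between tube_b's own x axis and vertical below 1.15 rad and height (world z) of tube_b above 0.1 m) and ((distance between tube_a and clip_seat below 0.02 m and value of joint jaw below 0.06 rad and angle between the x axis of tube_a and the y axis of rack, either way round below 0.15 rad) or (height (world z) of tube_a below 0.036 m and x of tube_a in the frame of tray between -0.05 and 0.05 m and y of tube_a in the frame of tray between -0.05 and 0.05 m and contact force between tube_a and tray above 0.3 N))))), for 0.1 s.
5. the second tube is tipped steeply the other way ((((angle between tube_a's own x axis and vertical above 1.99 rad and height (world z) of tube_a above 0.1 m) and ((distance between tube_b and clip_seat below 0.02 m and value of joint jaw below 0.06 rad and angle between the x axis of tube_b and the y axis of rack, either way round below 0.15 rad) or (height (world z) of tube_b below 0.036 m and x of tube_b in the frame of tray between -0.05 and 0.05 m and y of tube_b in the frame of tray between -0.05 and 0.05 m and contact force between tube_b and tray above 0.3 N))) or ((angle between tube_b's own x axis and vertical above 1.99 rad and height (world z) of tube_b above 0.1 m) and ((distance between tube_a and clip_seat below 0.02 m and value of joint jaw below 0.06 rad and angle between the x axis of tube_a and the y axis of rack, either way round below 0.15 rad) or (height (world z) of tube_a below 0.036 m and x of tube_a in the frame of tray between -0.05 and 0.05 m and y of tube_a in the frame of tray between -0.05 and 0.05 m and contact force between tube_a and tray above 0.3 N))))), for 0.1 s.
At the end, for the whole second after the job is handed in: Empty tube seated in the clip: middle within 20 mm of clip_seat, within 8 degrees of the rack's y, jaw under 0.06 rad. Tube with the ball flat in the tray: origin under 36 mm high, within 50 mm of the tray's middle on each axis, pressing on it with over 2.4 N. Both let go and at rest ((((distance between tube_a and clip_seat below 0.02 m and value of joint jaw below 0.06 rad and angle between the x axis of tube_a and the y axis of rack, either way round below 0.15 rad) and (height (world z) of tube_b below 0.036 m and x of tube_b in the frame of tray between -0.05 and 0.05 m and y of tube_b in the frame of tray between -0.05 and 0.05 m and contact force between tube_b and tray above 0.3 N) and contact force between tube_b and tray above 2.4 N) or ((distance between tube_b and clip_seat below 0.02 m and value of joint jaw below 0.06 rad and angle between the x axis of tube_b and the y axis of rack, either way round below 0.15 rad) and (height (world z) of tube_a below 0.036 m and x of tube_a in the frame of tray between -0.05 and 0.05 m and y of tube_a in the frame of tray between -0.05 and 0.05 m and contact force between tube_a and tray above 0.3 N) and contact force between tube_a and tray above 2.4 N)) and linear speed of each of tube_a, tube_b below 0.02 m/s and contact force between the fingers and tube_a below 0.1 N and contact force between the fingers and tube_b below 0.1 N); the robot touches nothing.
It fails at once if a bystander (power brick, side cutters, terminal strip) is shifted by more than 40 mm (distance of any of power_brick, side_cutters, terminal_strip from where it was at the start of the episode above 0.04 m).
It also fails if it takes over 72 s, if anything falls off the work surface, if the arm or the gripper's body presses on something with over 40 N, if the wrist force passes 120 N, or if a joint passes its speed limit or range.

## Working session

There is one attempt and no reset: what is moved stays moved. The work goes in short steps, each a Python script; the robot and the scene stay as the last script left them, time stands still between calls to the robot, and variables do not carry over. Pictures are saved under pics/ and viewed, at most 10 in all, crops included, and the job is handed in when it is done.

```bash
ls; mkdir -p pics; python3 - <<'E'
from station import *
import cv2
for n in("top","scene"):
    cv2.imwrite(f"pics/{n}0.png",snapshot(n)); c=camera_info(n); print(n,c)
print(arm.read_time(),arm.read_tool_pos(),arm.read_eef_rot(),arm.read_ft_force())
E
```

```text
pics
top {'fx': 389.4378836717414, 'fy': 389.4378836717414, 'cx': 322.62035432156046, 'cy': 196.17521654899843, 'R': array([[-5.32687806e-04, -9.99894794e-01, -1.44953858e-02],
       [-9.85786034e-01,  2.96035610e-03, -1.67979554e-01],
       [ 1.68004794e-01,  1.41998683e-02, -9.85683901e-01]]), 't': array([0.04894514, 0.53541013, 1.10514328])}
scene {'fx': 416.68118606688523, 'fy': 416.68118606688523, 'cx': 325.0511082486588, 'cy': 200.04516132871834, 'R': array([[ 0.55147087, -0.834193  , -0.00138322],
       [-0.36975172, -0.24294956, -0.89680498],
       [ 0.74777238,  0.49507327, -0.44242391]]), 't': array([-0.27436677,  0.27523248,  0.77685122])}
0.1 [0.24439991 0.60173139 0.30283998] [ 1.91695586e-01  9.81453735e-01 -1.14859035e-03 -2.22031712e-04] [-0.03034691  0.46821269  0.51942844]
```

View pics/top0.png

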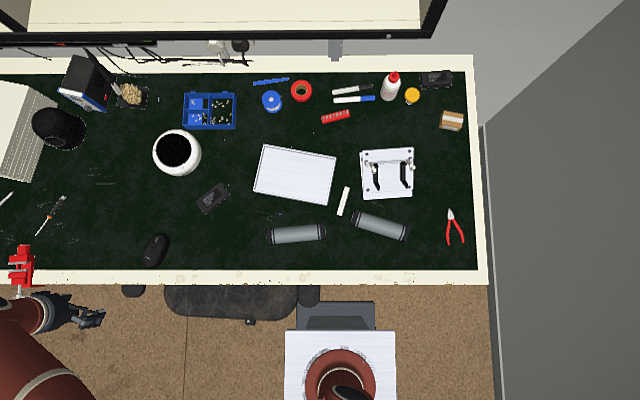

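View pics/scene0.png

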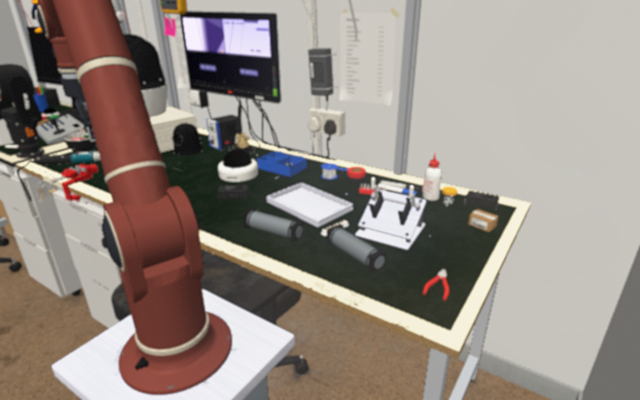

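The top view shows tube L at about (297,233), tube R at (379,226), the tray at (294,174), the rack at (388,173), the terminal strip at (344,201), the brick at (213,198) and the cutters at (454,228). I'll enlarge the middle.

```bash
python3 - <<'E'
import cv2
i=cv2.imread("pics/top0.png")[130:250,240:440]
cv2.imwrite("pics/crop1.png",cv2.resize(i,None,fx=4,fy=4,interpolation=cv2.INTER_CUBIC))
E
```

```text
(no output)
```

View pics/crop1.png

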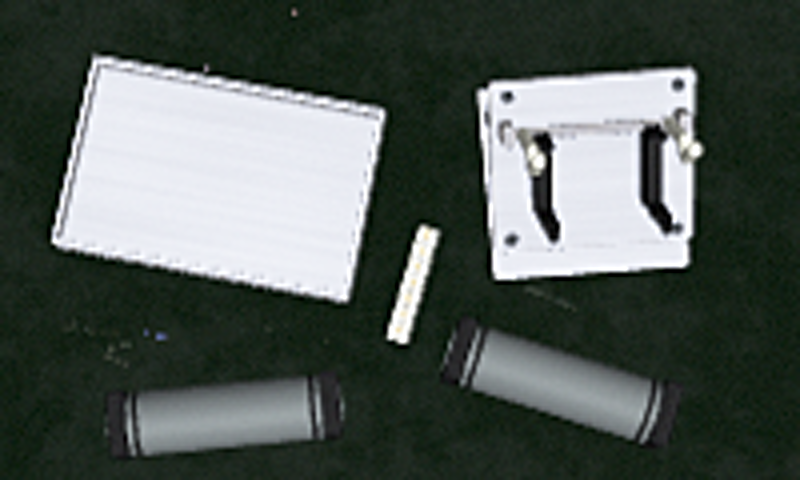

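The crop shows the tray rim corners at (95,57), (385,107), (349,302) and (52,246). The rack base front corners are at (495,280) and (690,268). The left tube runs (106,427)–(343,405) and the right tube (452,350)–(672,415), all in crop pixels.

```bash
cat > h.py <<'E'
import numpy as np, cv2
from station import arm,snapshot,camera_info,ticket
from scipy.spatial.transform import Rotation as Ro
def ray(px,z,c,R=None,t=None):
    R=c["R"] if R is None else R; t=c["t"] if t is None else t
    d=R.T@np.array([(px[0]-c["cx"])/c["fx"],(px[1]-c["cy"])/c["fy"],1]); o=-R.T@t
    return o+d*(z-o[2])/d[2]
def wristcam():
    c=dict(camera_info("wrist")); T=np.eye(4); T[:3,:3]=Ro.from_quat(arm.read_eef_rot()).as_matrix(); T[:3,3]=arm.read_tool_pos()
    W=T@np.array(c["T_tool_cam"]); c["R"]=W[:3,:3].T; c["t"]=-W[:3,:3].T@W[:3,3]; return c
def proj(X,c):
    p=np.array(c["R"])@X+c["t"]; return np.array([c["cx"]+c["fx"]*p[0]/p[2],c["cy"]+c["fy"]*p[1]/p[2]])
def down(yaw):   # tool z down, tool y (closing) at angle yaw from world x
    y=np.array([np.cos(yaw),np.sin(yaw),0]); z=np.array([0,0,-1.]); return Ro.from_matrix(np.c_[np.cross(y,z),y,z])
E
python3 - <<'E'
from h import *
np.set_printoptions(precision=4,suppress=True)
c=camera_info("top"); print("cam",-c["R"].T@c["t"])
f=lambda u,v,z: ray((240+(u+.5)/4-.5,130+(v+.5)/4-.5),z,c)
def show(n,P):
    P=np.array(P); print(n,P[:,:2].tolist(),"mean",P.mean(0)[:2]); return P
T=show("tray",[f(*p,.022) for p in((95,57),(385,107),(349,302),(52,246))])
print([np.linalg.norm(T[i]-T[i-1]) for i in range(4)])
for n,pts in(("L",((106,427),(343,405))),("R",((452,350),(672,415)))):
    P=show(n,[f(*p,.04) for p in pts]); d=P[0]-P[1]; print(np.linalg.norm(d),np.degrees(np.arctan2(d[1],d[0])))
P=show("rackfront",[f(*p,.005) for p in((495,280),(690,268))]); d=P[0]-P[1]; print(np.linalg.norm(d),np.degrees(np.arctan2(d[1],d[0])))
P=show("strip",[f(*p,.017) for p in((428,228),(398,342))])
w=camera_info("wrist"); print(w)
E
```

```text
cam [0.3422 0.0317 1.18  ]
tray [[0.7042463990451018, 0.23160232894594107], [0.6632933490663306, 0.007601404494640897], [0.5122119469733238, 0.03557458078894141], [0.5556933672310882, 0.26053705659483584]] mean [0.6089 0.1338]
[np.float64(0.15134471158666576), np.float64(0.22771378187892102), np.float64(0.15364923901660177), np.float64(0.22912605576046988)]
L [[0.41769448622154853, 0.21338732392877752], [0.4334736743013893, 0.0400812587052921]] mean [0.4256 0.1267]
0.1740229152143647 95.20232819926804
R [[0.4737248535639486, -0.04008851727348166], [0.425790958647838, -0.19949783706123753]] mean [ 0.4498 -0.1198]
0.16646017396669915 73.26412810891198
rackfront [[0.5313713853599307, -0.07578555989741564], [0.540212564268968, -0.22442806138826665]] mean [ 0.5358 -0.1501]
0.14890520371685892 93.40391290338272
strip [[0.5696069209320787, -0.024571754254069544], [0.4825056110474147, -0.001119845858926917]] mean [ 0.5261 -0.0128]
{'fx': 359.50154686264585, 'fy': 359.50154686264585, 'cx': 322.6299595900254, 'cy': 205.2833350433258, 'T_tool_cam': array([[ 0.001 , -0.9641, -0.2656,  0.066 ],
       [ 1.    ,  0.0006,  0.0017, -0.0003],
       [-0.0014, -0.2656,  0.9641, -0.071 ],
       [ 0.    ,  0.    ,  0.    ,  1.    ]])}
```

```bash
cat >> h.py <<'E'
Z=np.array([0,0,1.])
def frame(zt,yt):
    zt=np.array(zt,float)/np.linalg.norm(zt); yt=np.array(yt,float)-np.dot(yt,zt)*zt; yt/=np.linalg.norm(yt); return Ro.from_matrix(np.c_[np.cross(yt,zt),yt,zt])
RA=np.radians(3.4); RX=np.array([np.cos(RA),np.sin(RA),0]); RY=np.array([-np.sin(RA),np.cos(RA),0])
INS=0.5*RX-0.8660*Z                   # insertion direction
def rackori(s): return frame(INS,s*(0.866*RX+0.5*Z))
RC=np.array([.611,-.1457,0])
TRAY=np.array([.6089,.1338,0]); TYAW=np.radians(-10.4)
TUBE={"L":(np.array([.4256,.1267,.024]),np.radians(5.2)),"R":(np.array([.4498,-.1198,.024]),np.radians(-16.7))}
def tilt(R,a): return R*Ro.from_euler("y",a)
E
python3 - <<'E'
from h import *
np.set_printoptions(precision=2,suppress=True)
seat=RC+[0,0,.101]
def chk(n,p,R):
    q=arm.ik(list(p),list(R.as_quat())); print(n,None if q is None else np.array(q))
for s in(0,np.pi):
    print("sign",s)
    for k in"LR":
        c,y=TUBE[k]; chk(k+" grasp",c+.054*Z,down(y+s)); 
    for y0 in(-.12,0,.1):
        for a in(-.66,0,.66): 
            R=tilt(down(s),a); chk(f"rock {y0} {a}",np.array([.55,y0,.22])-.054*R.as_matrix()[:,2],R)
    for d in(.054,.15,.25): chk(f"rack {d}",seat-d*INS,rackori(1 if s==0 else -1))
    chk("tray",TRAY+.082*Z,down(TYAW+s)); chk("tray",TRAY+.2*Z,down(TYAW+s))
E
```

```text
sign 0
L grasp [-0.4   0.71  0.1   2.2  -0.27  0.24  0.03]
R grasp [ 0.17  0.72  0.07  2.14 -0.16  0.28  0.08]
rock -0.12 -0.66 [-0.55  0.65  0.65  1.83  0.4   0.81 -0.28]
rock -0.12 0 [-0.12  0.54  0.46  1.73 -0.29  0.93  0.46]
rock -0.12 0.66 [ 0.32  0.68  0.23  1.61 -0.73  1.34  0.88]
rock 0 -0.66 [-0.73  0.68  0.62  1.76  0.33  0.97 -0.4 ]
rock 0 0 [-0.3   0.52  0.4   1.77 -0.24  0.91  0.2 ]
rock 0 0.66 [ 0.22  0.6   0.09  1.75 -0.76  1.15  0.74]
rock 0.1 -0.66 [-0.86  0.73  0.63  1.65  0.24  1.1  -0.46]
rock 0.1 0 [-0.46  0.53  0.37  1.74 -0.23  0.92  0.01]
rock 0.1 0.66 [ 0.13  0.58 -0.05  1.81 -0.78  0.99  0.61]
rack 0.054 [ 0.65  0.73 -0.57  2.04  1.88  0.2  -1.48]
rack 0.15 [ 0.82  0.56 -0.74  2.09  1.18  0.23 -0.8 ]
rack 0.25 [ 0.07  0.27  0.37  2.12 -0.87  0.42  1.2 ]
tray [-0.42  0.86  0.28  1.7  -0.37  0.63 -0.11]
tray [-0.46  0.71  0.35  1.63 -0.3   0.86 -0.17]
sign 3.141592653589793
L grasp [-0.12  0.73 -0.32  2.19  0.73  0.32  2.17]
R grasp [ 0.45  0.75 -0.36  2.14  0.71  0.38  2.36]
rock -0.12 -0.66 [-0.11  0.94  1.13  1.63 -1.12  1.82 -1.88]
rock -0.12 0 [-0.45  0.76  1.13  1.74 -0.75  1.15 -2.23]
rock -0.12 0.66 [ 0.02  0.58 -0.24  1.81  0.89  1.13  2.39]
rock 0 -0.66 [-0.33  0.88  1.13  1.77 -1.17  1.71 -1.99]
rock 0 0 [-0.68  0.74  1.13  1.78 -0.74  1.13 -2.44]
rock 0 0.66 [-0.14  0.62 -0.33  1.74  0.82  1.28  2.26]
rock 0.1 -0.66 [ 0.77  0.91 -1.25  1.79  0.29  0.8   2.74]
rock 0.1 0 [ 0.07  0.54 -0.45  1.72  0.28  0.94  2.65]
rock 0.1 0.66 [-0.28  0.68 -0.38  1.63  0.77  1.4   2.17]
rack 0.054 [ 0.65  0.73 -0.57  2.04  1.88  0.2   1.66]
rack 0.15 [ 0.19  0.47  0.18  2.11 -1.33  0.27 -1.51]
rack 0.25 [-0.44  0.45  1.14  2.13 -1.23  0.75 -1.58]
tray [-0.    0.88 -0.43  1.68  0.53  0.69  2.25]
tray [ 0.    0.72 -0.44  1.61  0.37  0.89  2.39]
```

```bash
python3 - <<'E'
from h import *
import json
np.set_printoptions(precision=4,suppress=True)
def shot(n):
    c=wristcam(); cv2.imwrite(f"pics/{n}.png",snapshot("wrist")); json.dump({k:np.array(v).tolist() for k,v in c.items()},open(n+".json","w"))
c,y=TUBE["R"]
arm.movep(list(c+.22*Z),list(down(y).as_quat())); shot("w_tube"); print(arm.read_time(),arm.read_ft_force(),arm.read_joint_positions())
seat=RC+.101*Z
arm.movep(list(seat-.2*INS),list(rackori(1).as_quat())); shot("w_rack"); print(arm.read_time(),arm.read_ft_force(),arm.read_joint_positions())
a=cv2.imread("pics/w_tube.png");b=cv2.imread("pics/w_rack.png")
cv2.imwrite("pics/w2.png",np.hstack([np.rot90(a)[20:620],np.rot90(b)[20:620]]))
E
```

```text
2.8083 [0.4213 0.3911 0.4224] [-0.2525  0.4868  0.6722  2.0274 -0.4324  0.7697  0.3912]
3.65 [-0.099   0.1306 -0.1736] [ 0.3076  0.3646  0.0298  2.1148 -0.8752  0.2664  1.1993]
```

View pics/w2.png

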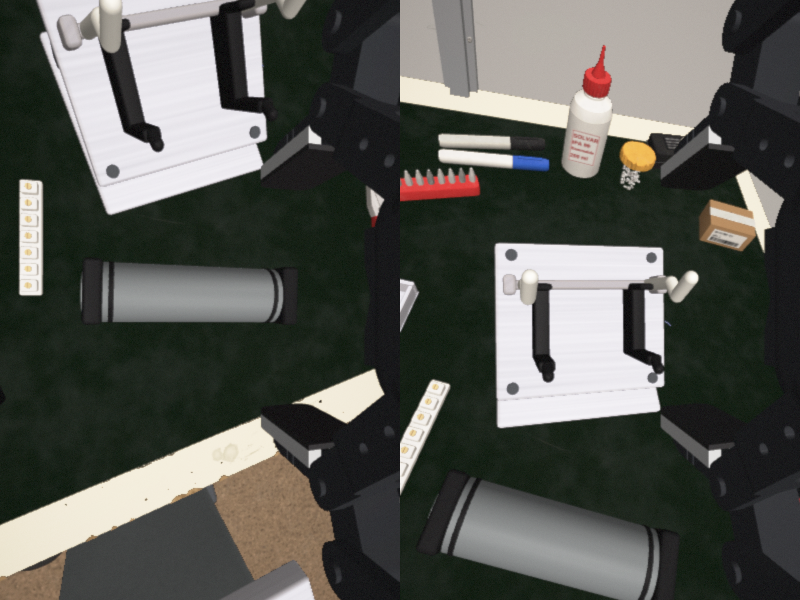

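The tube view shows tube R spanning x 80–297 and y 260–323. In the rack view the forks are at (541,290–378) and (635,290–370), with the hinge bar at y≈284. I'll enlarge the rack and overlay predicted seat points.

```bash
python3 - <<'E'
from h import *
import json
c={k:np.array(v) for k,v in json.load(open("w_rack.json")).items()}
b=np.rot90(cv2.imread("pics/w_rack.png")).copy()
S=4
big=cv2.resize(b[250:460,85:285],None,fx=S,fy=S,interpolation=cv2.INTER_CUBIC)
def pt(X):
    u,v=proj(X,c); return np.array([v-85+.5,639-u-250+.5])*S
N=-INS; U=.866*RX+.5*Z
seat=RC+.101*Z
for n,col in((-24,(255,0,0)),(0,(0,255,0)),(24,(0,200,255)),(46,(0,0,255))):
    for yy in(-.04,.04):
        for uu in(-.0225,.0225):
            p=pt(seat+N*n/1000+RY*yy+U*uu); cv2.circle(big,tuple(int(x) for x in p),3,col,-1)
cv2.imwrite("pics/r2.png",big[:600,:])
E
```

```text
(no output)
```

View pics/r2.png

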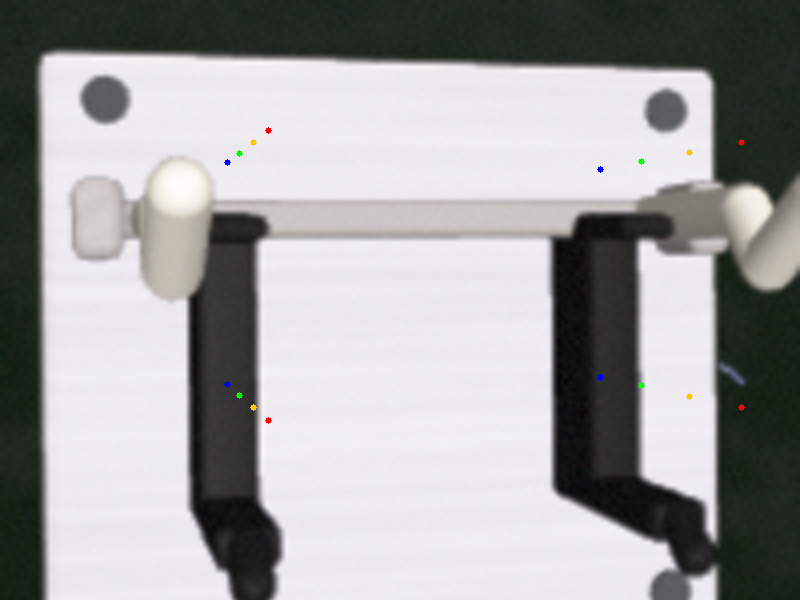

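The fork slots sit roughly 20 mm further downhill than the base centre, so I'll take a recentred, contrast-stretched view.

```bash
python3 - <<'E'
from h import *
import json
seat=RC-.023*RX+.101*Z
arm.line_to(list(seat-.17*INS),ori=list(rackori(1).as_quat()))
c=wristcam(); im=snapshot("wrist"); cv2.imwrite("pics/w_rack2.png",im); json.dump({k:np.array(v).tolist() for k,v in c.items()},open("w_rack2.json","w"))
b=np.rot90(im).copy()
b=(255*(b/255.)**.45).astype(np.uint8)
N=-INS; U=.866*RX+.5*Z
def rot(X): u,v=proj(X,c); return np.array([v,639-u])
m=rot(seat); print(m,arm.read_time()); x0,y0=int(m[0])-100,int(m[1])-75; S=4
big=cv2.resize(b[y0:y0+150,max(x0,0):max(x0,0)+200],None,fx=S,fy=S,interpolation=cv2.INTER_CUBIC)
for n,col in((-23,(255,0,0)),(46,(0,0,255))):
    for yy in(-.04,.04):
        for uu in(-.0245,.0245):
            p=(rot(seat+N*n/1000+RY*yy+U*uu)-[max(x0,0)-.5,y0-.5])*S; print(n,yy,uu,p.round(1)); cv2.circle(big,tuple(int(x) for x in p),3,col,-1)
cv2.imwrite("pics/r3.png",big); print(x0,y0)
E
```

```text
[207.47401954 317.73243593] 4.0333
-23 -0.04 -0.0245 [569.1 429.3]
-23 -0.04 0.0245 [569.2 179.2]
-23 0.04 -0.0245 [157.5 439.7]
-23 0.04 0.0245 [157.5 169.6]
46 -0.04 -0.0245 [743.7 469.6]
46 -0.04 0.0245 [743.8 142.1]
46 0.04 -0.0245 [209.7 487.9]
46 0.04 0.0245 [209.8 125.2]
107 242
```

View pics/r3.png

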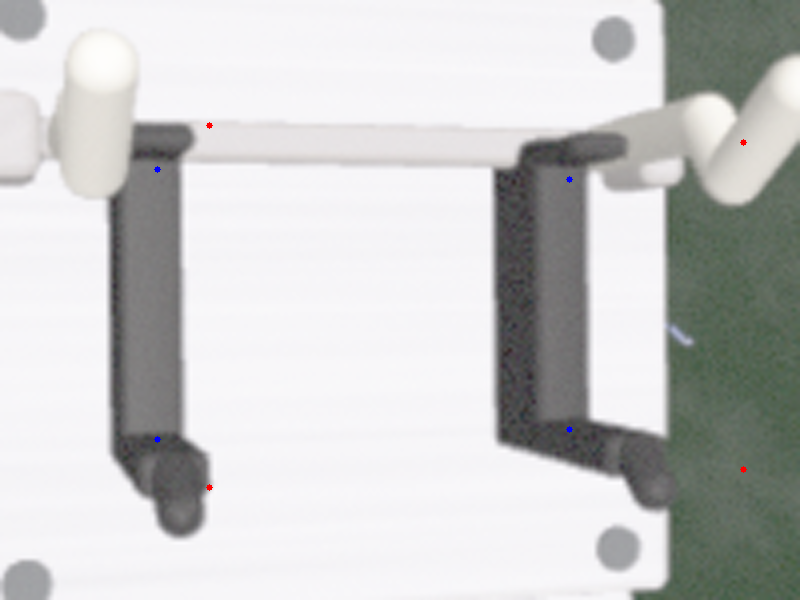

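```bash
cat >> h.py <<'E'
import json
RA=np.radians(3.8); RX=np.array([np.cos(RA),np.sin(RA),0]); RY=np.array([-np.sin(RA),np.cos(RA),0]); INS=0.5*RX-0.8660*Z; UP=.866*RX+.5*Z
SEAT=RC-.0215*RX+.0005*RY+.101*Z
def ft(n=8):
    F=[];M=[]
    for _ in range(n): F.append(arm.read_ft_force()); M.append(arm.read_wrist_torque()); arm.pause(.02)
    return np.r_[np.mean(F,0),np.mean(M,0)]
def go(p,R): arm.movep(list(p),list(R.as_quat()))
def pick(c,y):
    go(c+.16*Z,down(y)); b=ft(); arm.line_to(list(c+.056*Z),.1); arm.move_gripper(0.,80); print("open",arm.read_opening(),arm.read_finger_force())
    arm.line_to(list(c+.2*Z),.2); print("weigh",ft()-b)
def rock(p,y):
    for i in range(2):
        for a in(.68,-.68):
            R=tilt(down(y),a); go(p-.056*R.as_matrix()[:,2],R); arm.pause(.15); print(i,a,ft(),arm.read_time())
E
python3 - <<'E'
from h import *
np.set_printoptions(precision=3,suppress=True)
c={k:np.array(v) for k,v in json.load(open("w_tube.json")).items()}
P=[ray((639-(y+20),x),.03,c) for x,y in((80,293),(297,295))]; d=P[0]-P[1]; m=(P[0]+P[1])/2
print("R wrist est",m,np.linalg.norm(d),np.degrees(np.arctan2(d[1],d[0]))-90)
m[2]=.024
assert np.linalg.norm(m-TUBE["R"][0])<.008
y=TUBE["R"][1]; m=(m+TUBE["R"][0])/2
pick(m,y); rock(np.array([.52,-.1,.21]),y)
E
```

```text
R wrist est [ 0.452 -0.124  0.03 ] 0.18137125517831873 -16.924233164581807
open 0.5083967962372002 81.82785293553025
weigh [ 0.228 -0.042 -1.59  -0.013  0.005  0.006]
0 0.68 [ 0.195  0.302 -1.327 -0.784  0.232 -0.003] 8.5833
0 -0.68 [-0.147  0.174 -1.257  0.783 -0.261  0.001] 9.9833
1 0.68 [ 0.031 -0.038 -1.344 -0.789  0.248  0.01 ] 11.4
1 -0.68 [-0.033 -0.12  -1.162  0.77  -0.262  0.014] 12.7667
```

Tube R weighs about 0.16 kg with no moment shift, so it's empty and goes to the clip.

```bash
cat >> h.py <<'E'
def press(d0,d1,step,fmax,off=np.zeros(3),b=None):
    d=d0
    while d>d1+1e-6:
        d=max(d-step,d1); arm.line_to(list(SEAT+off-(.056+d)*INS),.06)
        F=np.array(arm.read_ft_force())-b[:3]; e=np.array(arm.read_tool_pos())-(SEAT+off-(.056+d)*INS)
        print("d=%.3f N %.1f U %.1f Y %.1f | err N %.1f U %.1f mm"%(d,-F@INS,F@UP,F@RY,-e@INS*1e3,e@UP*1e3))
        if np.linalg.norm(F)>fmax: break
    return d
E
python3 - <<'E'
from h import *
np.set_printoptions(precision=3,suppress=True)
go(SEAT-(.056+.11)*INS,rackori(1)); print(arm.read_joint_positions(),arm.read_time())
c=wristcam(); im=snapshot("wrist"); b=ft(5); print(b)
arm.line_to(list(SEAT-(.056+.06)*INS),.1)
d=press(.06,.024,.004,14,b=b); print(d,arm.read_time())
im2=snapshot("wrist")
cv2.imwrite("pics/w_ins.png",np.hstack([np.rot90(im)[20:620],np.rot90(im2)[20:620]]))
E
```

```text
[ 0.652  0.441 -0.433  2.149 -0.001  0.095  0.369] 14.1083
[-0.268  0.467 -1.19  -0.036  0.633  0.001]Traceback (most recent call last):
  File "<stdin>", line 5, in <module>
station.MotionError: the arm cannot follow that straight line within its joint ranges
```

```bash
cat > fk.py <<'E'
from h import *
import itertools
def rots(q,s):
    ax="zyzyzyz"; R=Ro.identity(); out=[np.eye(3)]
    for a,sg,x in zip(ax,s,q): R=R*Ro.from_euler(a,sg*x); out.append(R.as_matrix())
    return out
E
python3 - <<'E'
from fk import *
rng=np.random.default_rng(0); D=[(arm.read_joint_positions(),arm.read_tool_pos(),Ro.from_quat(arm.read_eef_rot()))]
while len(D)<60:
    p=[rng.uniform(.4,.65),rng.uniform(-.3,.3),rng.uniform(.1,.4)]; R=down(rng.uniform(-1,1))*Ro.from_rotvec(rng.normal(0,.3,3))
    q=arm.ik(p,list(R.as_quat()))
    if q is not None: D.append((q,p,R))
best=None
for s in itertools.product((1,-1),repeat=7):
    X=[(Ro.from_matrix(rots(q,s)[-1]).inv()*R) for q,p,R in D]; M=Ro.concatenate(X).mean(); e=max((M.inv()*x).magnitude() for x in X)
    if best is None or e<best[0]: best=(e,s,M)
e,s,M=best
A=np.vstack([np.hstack(rots(q,s)) for q,p,R in D]); b=np.hstack([p for q,p,R in D])
x,*_=np.linalg.lstsq(A,b,rcond=None); print(e,s,M.as_matrix().round(3),"res",abs(A@x-b).max()); print(x.reshape(-1,3).round(4))
json.dump(dict(s=s,M=M.as_quat().tolist(),x=x.tolist()),open("fk.json","w"))
E
```

```text
1.1556381178494859e-10 (-1, 1, -1, 1, -1, 1, -1) [[-0. -1.  0.]
 [ 1. -0.  0.]
 [-0.  0.  1.]] res 4.8624992921020294e-11
[[ 0.000e+00 -0.000e+00  1.278e-01]
 [-0.000e+00 -6.100e-03  1.278e-01]
 [ 0.000e+00 -6.100e-03  2.751e-01]
 [-0.000e+00 -4.700e-03  2.751e-01]
 [ 0.000e+00 -4.700e-03  1.861e-01]
 [ 0.000e+00 -2.000e-04  1.861e-01]
 [ 0.000e+00 -2.000e-04  1.166e-01]
 [ 0.000e+00  0.000e+00  1.166e-01]]
```

```bash
cat >> fk.py <<'E'
from scipy.optimize import least_squares
K=json.load(open("fk.json")); KS=K["s"]; KM=Ro.from_quat(K["M"]).as_matrix(); KX=np.array(K["x"])
LO=np.array([-3.12,-.3,-1.34,.26,-1.36,.01,-2.84])+.03; HI=np.array([3.12,2.06,1.32,2.42,4.5,1.98,2.84])-.03
def fk(q): r=rots(q,KS); return np.hstack(r)@KX, r[-1]@KM
def ik3(p,R,q3,seed):
    Rm=R.as_matrix()
    def f(v):
        q=np.insert(v,2,q3); pp,RR=fk(q); return np.r_[(pp-p)*5,Ro.from_matrix(RR.T@Rm).as_rotvec()]
    v0=np.clip(np.delete(seed,2),np.delete(LO,2)+1e-3,np.delete(HI,2)-1e-3)
    r=least_squares(f,v0,bounds=(np.delete(LO,2),np.delete(HI,2)),xtol=1e-12,ftol=1e-12,gtol=1e-12)
    return np.insert(r.x,2,q3), np.abs(r.fun).max()
E
python3 - <<'E'
from fk import *
np.set_printoptions(precision=2,suppress=True)
for s in(1,-1):
  for q3 in(-1.2,-.9,-.6,.6,.9,1.2):
    for q5 in(-1.,1.2,2.5):
     for q7 in (-1.5,1.5):
      q=np.array([.24-q3*.6,.6,q3,2.1,q5,.4,q7]); out=[]
      for d in(.11,.07,.03,0.,-.003):
        q,e=ik3(SEAT-(.056+d)*INS,rackori(s),q3,q); out.append((d,e,q))
      if max(o[1] for o in out)<1e-5:
        print(s,q3,[o[2] for o in out][::3], "jump",max(abs(out[i][2]-out[i+1][2]).max() for i in range(4)))
E
```

```text
1 -1.2 [array([ 1.11,  0.69, -1.2 ,  2.14,  1.39,  0.52, -0.96]), array([ 0.99,  0.99, -1.2 ,  2.09,  1.76,  0.71, -1.2 ])] jump 0.16866461662849375
1 -1.2 [array([ 1.11,  0.69, -1.2 ,  2.14,  1.39,  0.52, -0.96]), array([ 0.99,  0.99, -1.2 ,  2.09,  1.76,  0.71, -1.2 ])] jump 0.16866461662885657
1 -1.2 [array([ 1.11,  0.69, -1.2 ,  2.14,  1.39,  0.52, -0.96]), array([ 0.99,  0.99, -1.2 ,  2.09,  1.76,  0.71, -1.2 ])] jump 0.1686646166284933
1 -1.2 [array([ 1.11,  0.69, -1.2 ,  2.14,  1.39,  0.52, -0.96]), array([ 0.99,  0.99, -1.2 ,  2.09,  1.76,  0.71, -1.2 ])] jump 0.1686646166284982
1 -1.2 [array([ 1.11,  0.69, -1.2 ,  2.14,  1.39,  0.52, -0.96]), array([ 0.99,  0.99, -1.2 ,  2.09,  1.76,  0.71, -1.2 ])] jump 0.16866461662849286
1 -0.9 [array([ 0.96,  0.55, -0.9 ,  2.14,  1.22,  0.28, -0.81]), array([ 0.86,  0.82, -0.9 ,  2.09,  1.8 ,  0.43, -1.32])] jump 0.2934785073105928
1 -0.9 [array([ 0.96,  0.55, -0.9 ,  2.14,  1.22,  0.28, -0.81]), array([ 0.86,  0.82, -0.9 ,  2.09,  1.8 ,  0.43, -1.32])] jump 0.2934785073105912
1 -0.9 [array([ 0.96,  0.55, -0.9 ,  2.14,  1.22,  0.28, -0.8
[... 2215 characters left out ...]
 1.22,  0.28,  2.33]), array([ 0.86,  0.82, -0.9 ,  2.09,  1.8 ,  0.43,  1.82])] jump 0.2934785073035291
-1 -0.6 [array([ 0.77,  0.47, -0.6 ,  2.15,  0.72,  0.13,  2.8 ]), array([ 0.69,  0.72, -0.6 ,  2.1 ,  2.  ,  0.22,  1.56])] jump 0.6954297833762069
-1 -0.6 [array([ 0.77,  0.47, -0.6 ,  2.15,  0.72,  0.13,  2.8 ]), array([ 0.69,  0.72, -0.6 ,  2.1 ,  2.  ,  0.22,  1.56])] jump 0.6954297833763877
-1 -0.6 [array([ 0.77,  0.47, -0.6 ,  2.15,  0.72,  0.13,  2.8 ]), array([ 0.69,  0.72, -0.6 ,  2.1 ,  2.  ,  0.22,  1.56])] jump 0.6954297833763761
-1 -0.6 [array([ 0.77,  0.47, -0.6 ,  2.15,  0.72,  0.13,  2.8 ]), array([ 0.69,  0.72, -0.6 ,  2.1 ,  2.  ,  0.22,  1.56])] jump 0.6954297833763935
```

```bash
cat >> fk.py <<'E'
Q3=-1.05
def rackq(d,off=np.zeros(3),seed=np.array([1.03,.62,-1.05,2.14,1.3,.4,-.9])):
    q,e=ik3(SEAT+off-(.056+d)*INS,rackori(1),Q3,seed); assert e<1e-5,(d,e); return q
def press(d0,d1,step,fmax,b,off=np.zeros(3)):
    d=d0; q=rackq(d,off)
    while d>d1+1e-6:
        d=max(d-step,d1); q=rackq(d,off,q); arm.move_j(list(q))
        F=np.array(arm.read_ft_force())-b[:3]; e=np.array(arm.read_tool_pos())-(SEAT+off-(.056+d)*INS)
        print("d=%.3f N %.1f U %.1f Y %.1f | err N %.1f U %.1f mm t %.1f"%(d,-F@INS,F@UP,F@RY,-e@INS*1e3,e@UP*1e3,arm.read_time()))
        if np.linalg.norm(F)>fmax: break
    return d
E
python3 - <<'E'
from fk import *
np.set_printoptions(precision=3,suppress=True)
q0=np.array(arm.read_joint_positions()); q=rackq(.11)
dev=[(fk(q0+(q-q0)*t)[0]-fk(q)[0]).round(3).tolist() for t in np.linspace(0,1,6)]; print(q,dev)
assert np.abs(dev).max()<.06
arm.move_j(list(q)); print(arm.read_time())
im=snapshot("wrist"); b=ft(5); print(b)
arm.move_j(list(rackq(.06,seed=q)))
d=press(.06,.024,.004,16,b); json.dump(b.tolist(),open("b.json","w"))
im2=snapshot("wrist")
cv2.imwrite("pics/w_ins.png",np.hstack([np.rot90(im)[20:620],np.rot90(im2)[20:620]]))
E
```

```text
[ 1.039  0.614 -1.05   2.14   1.319  0.392 -0.903] [[0.0, 0.001, -0.001], [-0.008, 0.014, -0.012], [-0.014, 0.019, -0.018], [-0.016, 0.018, -0.019], [-0.011, 0.011, -0.014], [0.0, 0.0, 0.0]]
15.4417
[ 0.286 -0.242 -0.73  -0.048  0.626  0.031]
d=0.056 N -0.7 U -0.3 Y 0.8 | err N 0.7 U 0.4 mm t 16.2
d=0.052 N -1.1 U -0.5 Y -0.3 | err N 0.1 U -0.0 mm t 16.4
d=0.048 N -0.7 U -1.1 Y 0.7 | err N -0.3 U -0.6 mm t 16.7
d=0.044 N 0.4 U -3.6 Y 1.7 | err N -0.4 U -1.5 mm t 16.9
d=0.040 N -0.2 U -4.7 Y 2.0 | err N -0.3 U -1.1 mm t 17.2
d=0.036 N 1.5 U -5.1 Y 1.7 | err N -0.1 U -1.2 mm t 17.4
d=0.032 N 1.4 U -6.0 Y -0.4 | err N -0.4 U -1.8 mm t 17.7
d=0.028 N -2.6 U -5.1 Y -0.5 | err N -0.6 U -1.6 mm t 17.9
d=0.024 N -2.2 U -5.0 Y -0.2 | err N -0.3 U -0.7 mm t 18.2
```

View pics/w_ins.png

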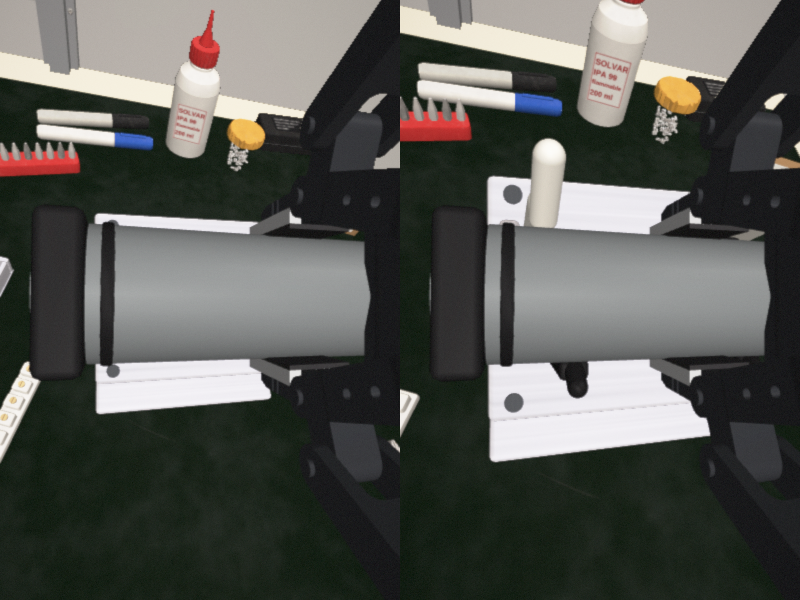

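The tube has entered between the downhill fork lip at (573,380) and the jaw nose at (546,180), with about 5 N of side force from the jaw ramp. I'll keep pressing.

```bash
python3 - <<'E'
from fk import *
b=np.array(json.load(open("b.json")))
d=press(.024,-.004,.004,35,b)
E
```

```text
d=0.020 N -2.4 U -5.7 Y -0.3 | err N -0.0 U -0.2 mm t 18.5
d=0.016 N -1.6 U -5.9 Y 0.7 | err N 0.0 U -0.1 mm t 18.7
d=0.012 N -6.3 U -5.6 Y 0.9 | err N -0.3 U -0.2 mm t 19.0
d=0.008 N -8.7 U -4.7 Y 2.5 | err N -0.4 U 0.2 mm t 19.2
d=0.004 N -6.1 U -4.6 Y 2.7 | err N -0.2 U 0.3 mm t 19.5
d=0.000 N 12.3 U -6.1 Y 0.5 | err N 1.5 U 0.4 mm t 19.7
d=-0.004 N 50.5 U -11.5 Y -3.2 | err N 5.3 U 0.3 mm t 20.0
```

Bottomed at d≈0, and the inward pull before that suggests the jaw passed over the tube. I'll unload, release gently, back off and look.

```bash
python3 - <<'E'
from fk import *
np.set_printoptions(precision=3,suppress=True)
b=np.array(json.load(open("b.json")))
q=rackq(.0005); arm.move_j(list(q)); print(ft(3)-b)
arm.move_gripper(.75); print(arm.read_opening(),arm.read_finger_force(),ft(3)-b)
for d in(.03,.07,.12): q=rackq(d,seed=q); arm.move_j(list(q))
print(ft(3)-b,arm.read_time())
im=snapshot("wrist"); s=snapshot("scene"); t=snapshot("top")
r=np.rot90(im)[20:620]
col=np.vstack([cv2.resize(s[160:260,320:470],(400,267),interpolation=cv2.INTER_CUBIC),cv2.resize(t[130:250,330:470],(400,333),interpolation=cv2.INTER_CUBIC)])
cv2.imwrite("pics/rel.png",np.hstack([r,col]))
E
```

```text
[-12.947  -2.488   9.477  -0.308   1.358   0.166]
0.7500893254662916 0.0 [-0.572  0.185  0.65   0.031 -0.127 -0.053]
[-0.25   0.048  0.369 -0.003 -0.096 -0.046] 21.625
```

View pics/rel.png

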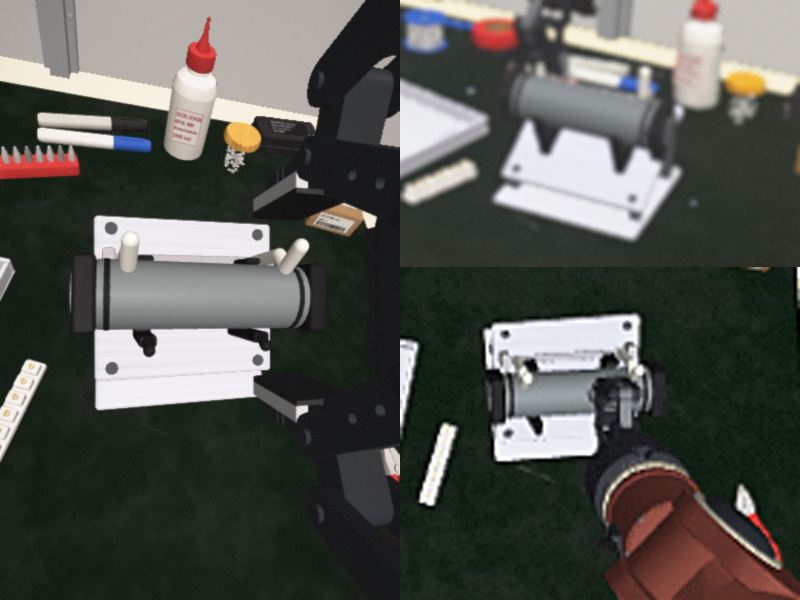

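The jaw noses at (129,250) and (296,255) hang over the tube, which lies level in both forks, so it's seated and let go. Now tube L.

```bash
python3 - <<'E'
from fk import *
np.set_printoptions(precision=3,suppress=True)
q0=np.array(arm.read_joint_positions()); q=np.array([-.3,.52,.4,1.77,-.24,.91,.2])
for t in np.linspace(0,1,7):
    p,R=fk(q0+(q-q0)*t); print(t.round(2),p,"tip",p+.073*R[:,2])
E
```

```text
0.0 [ 0.502 -0.153  0.252] tip [ 0.538 -0.15   0.189]
0.17 [ 0.505 -0.155  0.218] tip [ 0.53  -0.158  0.15 ]
0.33 [ 0.506 -0.148  0.201] tip [ 0.519 -0.156  0.13 ]
0.5 [ 0.508 -0.131  0.2  ] tip [ 0.512 -0.14   0.127]
0.67 [ 0.516 -0.101  0.212] tip [ 0.514 -0.11   0.139]
0.83 [ 0.529 -0.058  0.235] tip [ 0.526 -0.064  0.163]
1.0 [ 0.548 -0.002  0.271] tip [ 0.547 -0.002  0.198]
```

```bash
python3 - <<'E'
from fk import *
np.set_printoptions(precision=3,suppress=True)
q0=np.array(arm.read_joint_positions())
q1=q0.copy()
for p in((.49,-.13,.30),(.48,-.1,.35)):
    q1,e=ik3(np.array(p),rackori(1),Q3,q1); print(q1,e)
q=np.array([-.3,.42,.4,1.67,-.24,1.11,.2])
for t in np.linspace(0,1,7):
    p,R=fk(q1+(q-q1)*t); print(t.round(2),p,"tip",p+.073*R[:,2])
if e<1e-4:
    arm.move_j(list(q1)); 
    if min((lambda pr:pr[0][2]+.073*pr[1][2,2])(fk(q1+(q-q1)*t)) for t in np.linspace(0,1,20))>.17:
        arm.move_j(list(q)); print(arm.read_time())
        arm.move_gripper(1.0); c,y=TUBE["L"]; pick(c,y); rock(np.array([.52,.1,.21]),y)
E
```

```text
[ 1.057  0.451 -1.05   2.126  0.879  0.362 -0.545] 5.551115123125783e-16
[ 1.056  0.31  -1.05   2.09   0.487  0.405 -0.237] 5.551115123125783e-16
0.0 [ 0.48 -0.1   0.35] tip [ 0.516 -0.098  0.287]
0.17 [ 0.491 -0.104  0.331] tip [ 0.519 -0.102  0.263]
0.33 [ 0.501 -0.099  0.318] tip [ 0.52  -0.098  0.247]
0.5 [ 0.511 -0.085  0.312] tip [ 0.523 -0.084  0.24 ]
0.67 [ 0.521 -0.063  0.316] tip [ 0.527 -0.061  0.244]
0.83 [ 0.531 -0.032  0.33 ] tip [ 0.533 -0.03   0.257]
1.0 [0.54  0.008 0.354] tip [0.539 0.012 0.281]
23.9
open 0.5110239878384251 81.64748714247253
weigh [-0.237  0.546 -3.998 -0.001  0.058 -0.003]
0 0.68 [ 0.375  0.179 -3.743 -1.017 -0.095  0.011] 29.1
0 -0.68 [ 0.186 -0.073 -3.65   1.022  0.079  0.014] 30.525
1 0.68 [ 0.112  0.012 -3.77  -1.024 -0.096 -0.002] 32.0083
1 -0.68 [ 0.189  0.166 -3.52   1.002  0.083 -0.01 ] 33.425
```

Tube L weighs about 0.37 kg and its moments swing more, so it holds the ball and goes to the tray.

```bash
python3 - <<'E'
from h import *
np.set_printoptions(precision=3,suppress=True)
R=down(TYAW)
go(TRAY+.2*Z,R); b=ft(3)
arm.line_to(list(TRAY+.1*Z),.15); arm.line_to(list(TRAY+.086*Z),.05); print(ft(3)-b)
arm.line_to(list(TRAY+.084*Z),.03); print(ft(3)-b,arm.read_tool_pos())
arm.move_gripper(.8); arm.pause(.3); print(arm.read_opening(),arm.read_finger_force())
arm.line_to(list(TRAY+.22*Z),.15); arm.line_to([.45,.25,.35],.3); print(arm.read_time(),arm.read_ft_force())
s=snapshot("scene"); t=snapshot("top")
cv2.imwrite("pics/fin.png",np.vstack([cv2.resize(t[120:260,200:480],(600,300),interpolation=cv2.INTER_CUBIC),cv2.resize(s[150:300,200:500],(600,300),interpolation=cv2.INTER_CUBIC)]))
E
```

```text
[ 1.208 -1.079  0.517  0.016 -0.16  -0.011]
[-1.824 -1.195 10.562  0.021  0.616 -0.012] [0.609 0.134 0.086]
0.7997403703196796 0.0
38.3333 [0.456 0.484 0.62 ]
```

View pics/fin.png

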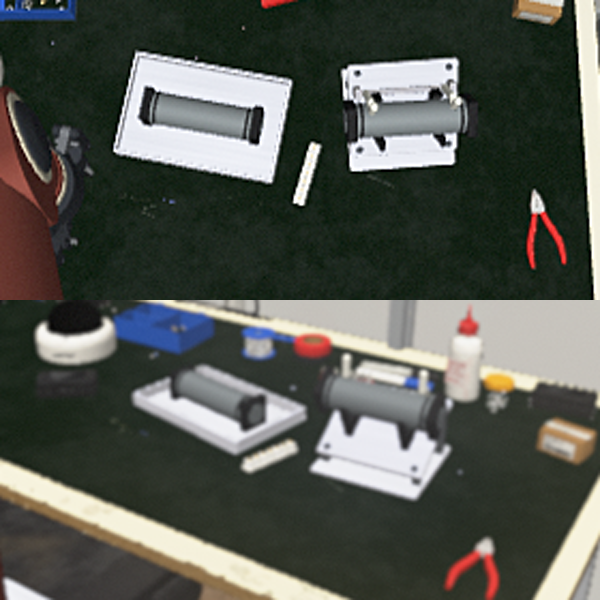

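The ball tube lies flat in the middle of the tray at (203,115). The empty tube is clipped at (410,118) with the jaw noses over it, the strip and cutters are undisturbed, and the arm is clear.

```bash
python3 - <<'E'
from h import *
arm.pause(1.0); print(ticket.finish_job())
E
```

```text
the job is handed in; nothing more can be done
None
```

The job is handed in at about 39 s of 72 s: the empty tube (right-hand, about 0.16 kg) is in the clip with the jaw over it, and the ball tube (left-hand, about 0.37–0.4 kg) lies flat and released in the tray; the hand-in call returned no verdict.

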